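# Flip the two shaker lids shut

### The job

Close up the two round aluminium shakers on the prep surface, the tall one and the squat one: with the fingertips, push each standing flip-top lid over and press it down until it is fully shut, in either order. Push only, do not pick anything up: both shakers stay standing where they are, the square tin's lid stays open, and the other things are left undisturbed.

Things in the scene. Friction and masses are not known exactly. Their poses are not given: they have to be found in the camera images.
- tall_shaker: the tall round aluminium shaker with a flip-top lid, 76 mm across, 140 mm high without the lid, loose, about 0.5 kg: it tips if pushed hard. Origin at the centre of its underside, z up; its own +x points from its centre to the lid's hinge, so the open lid swings shut towards its own -x
- tall_lid (a joint): lid angle of the tall shaker, rad: 0 fully shut, flat on the rim; 1.57 upright; more leans back, away from the shaker (stop at 2.2). Starts at 1.6 to 2.0. Friction hinge, about 0.02 N m, no spring: the lid stays where it is left. Lid: aluminium disc 76 mm across, 5 mm thick, dark seal inside, its edge 3 mm from the hinge axis, with a 20 mm wide thumb tab opposite, ending 91 mm from the axis
- tall_hinge (a point): middle of the hinge axis of the tall shaker's lid, at the rim: 41 mm from the shaker's centre line along its own +x, 141.5 mm above the surface; the axis is level, along the shaker's own y
- squat_shaker: the squat round aluminium shaker with a flip-top lid, 76 mm across, 90 mm high without the lid, loose, about 0.45 kg: it tips if pushed hard. Origin at the centre of its underside, z up; its own +x points from its centre to the lid's hinge, so the open lid swings shut towards its own -x
- squat_lid (a joint): lid angle of the squat shaker, rad: 0 fully shut, flat on the rim; 1.57 upright; more leans back, away from the shaker (stop at 2.2). Starts at 1.6 to 2.0. Friction hinge, about 0.02 N m, no spring: the lid stays where it is left. Lid: aluminium disc 76 mm across, 5 mm thick, dark seal inside, its edge 3 mm from the hinge axis, with a 20 mm wide thumb tab opposite, ending 91 mm from the axis
- squat_hinge (a point): middle of the hinge axis of the squat shaker's lid, at the rim: 41 mm from the shaker's centre line along its own +x, 91.5 mm above the surface; the axis is level, along the shaker's own y
- tin: square steel tin, open, 90 x 90 mm and 75 mm high, fixed; origin at the centre of its underside. To be left open
- tin_lid (a joint): angle of the tin's square lid (90 mm), hinged on the tin's own +x edge, rad: 0 shut, 1.57 upright; it starts between 1.6 and 1.85, its top edge then about 165 mm above the surface. Leave it open
- tamper: bystander: steel tamper standing on the black silicone mat, 58 mm across, 87 mm high, origin at the centre of its underside
- pitcher: bystander: steel milk pitcher, 88 mm across, 100 mm high, handle at its own +y reaching 72 mm from the centre; origin at the centre of its underside
- cup: bystander: white ceramic cup with a handle, 64 mm across, 60 mm high; origin at the centre of its underside
- portafilter: bystander: steel portafilter with a black handle, 45 mm high, lying on the surface; basket 68 mm across, handle to its own -x reaching 165 mm; origin at the centre of the basket's underside
- mat: black silicone tamping mat with two raised edges, 150 x 120 mm, 6 mm thick, 12 mm at the edges, fixed; origin at the centre of its underside
- dishes: three stacked tiers of white ceramic dishes, 140 mm across, 102 mm high, fixed; origin at the centre of its underside
Mind the look-alikes: they are no part of the job. What is shaped like the squat_shaker but green is not meant.

How it is judged:
By the outcome, as a careful person would: the job done as asked, in the order asked, and still so for the second after the job is handed in, with the robot touching nothing.
It also fails if it takes over 48 s, if anything falls off the work surface, if the arm or the gripper's body presses on something with over 40 N, if the wrist force passes 120 N, or if a joint passes its speed limit or range.

### The arm

A 6-joint arm with a two-finger parallel gripper is mounted at the origin on the work surface. World frame = base frame: x ahead of the robot, y to its left, z up, the work surface at z = 0. Lengths are in m, angles in rad, forces in N, time in s.
With the tool pointing down it reaches from about 0.425 to 0.95 m from the base axis. Payload 3.5 kg.
Tool frame: the origin (TCP) lies on the centre line of the jaws, within the pads' length; the fingertips stand 25 mm ahead of it and the grasp point (between the pads) lies 6 mm ahead of it (ctrl.finger_overhang is the distance from the TCP to the fingertips, in m); z points along the fingers, y is the line along which they close (so a half turn about z gives the same grasp; the last joint's range is limited). The gripper opens to 85 mm and grips with 20 to 120 N. Pads are 22 mm wide; open, the fingers measure 114 mm over their backs; the gripper's body (76 mm by 85 mm) begins 54 mm behind the grasp point. The pads swing forward as they close: fully open they stand 13 mm farther back than shut.
Start: joints at [1.121, 0.286, 1.577, -0, 1.279, -0.15], TCP at [0.199, 0.645, 0.256] pointing down, gripper open.
Joint ranges: [-2.77, 2.77], [-0.9, 2.22], [0.21, 2.48], [-1.53, 4.67], [0.24, 2.81], [-2.84, 2.84]. Speed limits (rad/s): [2.79, 2.79, 3.14, 3.14, 3.14, 3.14].

### API

Orientations are given as a unit quaternion [x, y, z, w].
In Python, from plant import get_state, imaging, job, ctrl gives the robot as it stands.
- The arm moves only by the tool jog_arm, never from a script. Its argument "increments" is a list of rows, each an object of numbers: "dx", "dy", "dz": the shift along the world's x, y, z each as a share of 12 cm, from -1 to 1; "ax", "ay", "az": the turn, a rotation vector about the world's x, y, z each as a share of pi/2 rad, from -1 to 1; "gripper": the gripper command: -1 is shut, 1 is fully open, values between are in proportion. A call has 1 to 10 rows; each row is the pose to reach, as a shift and turn from the pose commanded when the call began; what a row does not reach only later rows make up. A row lasts 1/10 s, in which the tool goes at most 50 mm and 8.59 degrees, less where a joint would pass 70% of its speed; a pose out of reach is approached as far as the arm can. A call with a number of a shift or a turn outside -1 to 1 is refused whole. A call with a gripper value outside its range is refused whole. The fingers move at their own pace and stop on an object; "force" is the grip in N (left out, the last holds). Time passes only in rows, so rows that repeat a pose let the fingers close. It gives the time, the measured TCP pose, the force, the opening and the grip force at its end, in the units of the state.
- get_state(): the state, without advancing time (a new reading comes with each control period).
- imaging.read_camera(name): name is "scene" or "top" or "wrist"; returns a dict with "frame" (400x640x3 uint8, blue, green, red), "depth" (400x640 float32, m along the optical axis (not along the pixel's ray), 0 where there is no reading), "camera_matrix" (3x3 intrinsics, pixels), "dist" ([k1, k2, p1, p2, k3] as OpenCV has them; the pictures are not rectified), "extrinsics" (4x4, takes a point from camera to world coordinates); the wrist camera has in their place "mount" (4x4, takes a point from camera to tool coordinates, whose origin is the TCP and whose axes are the flange's). Camera axes: x right, y up, looking along -z (the intrinsics and any distortion apply to the point x, -y, -z); pixel columns grow to the right and rows downward; lengths in m; the calibration is good to about 2 mm. A picture is of the moment at which its call begins: read the wrist's pose just before it.
- job.sign_off(): hands the job in; it is judged then, once.
The state is a dict: "time": time; "qpos": joint angles; "dq": joint speeds; "joint_efforts": joint torques, N m; "eef_pos": TCP position; "tcp_rot": TCP orientation; "contact_force": force on the tool from outside, world axes, zero at the start; "wrist_torque": the same for the moment, N m; "opening": opening from 0.0 (shut) to 1.0 (fully open); "finger_force": force on a finger pad.
Only numpy, scipy, OpenCV 4.12 (cv2) and the standard library are available. Lean on these libraries where they do the work, as an engineer would, in place of code of your own. Each camera call takes 0.05 s, during which the arm holds its last target. There are 200 camera calls.

## Working session

There is one attempt and no reset: what is moved stays moved. The work goes in short steps, Python scripts to look and compute and a tool call to move; the robot and the scene stay as the last step left them, time stands still between calls to the robot, and variables do not carry over. Pictures are saved under pics/ and viewed, at most 10 in all, crops included, and the job is handed in when it is done.

Besides the shell and the picture viewer there is one more tool, called after "Call:" as a command line: name --argument value ..., lists and objects as JSON in quotes. jog_arm: Moves the arm, as the interface text tells. Shift numbers are shares of 12 cm and turn numbers shares of pi/2 rad, none past 1 either way. Its arguments: {"type":"object","properties":{"increments":{"type":"array"},"force":{"type":"number"}},"required":["increments"]}

```bash
mkdir -p pics
cat > h.py <<'E'
import numpy as np, cv2
from plant import get_state, imaging, job, ctrl
def cloud(c):
    K=c["camera_matrix"];d=c["depth"];h,w=d.shape
    u,v=np.meshgrid(np.arange(w),np.arange(h))
    p=cv2.undistortPoints(np.stack([u,v],-1).reshape(-1,1,2).astype(float),K,np.array(c["dist"])).reshape(h,w,2)
    P=np.stack([p[...,0]*d,-p[...,1]*d,-d],-1)
    E=np.array(c["extrinsics"]); W=P@E[:3,:3].T+E[:3,3]; W[d==0]=np.nan
    return W
E
python3 - <<'E'
from h import *
for n in("scene","top"):
    c=imaging.read_camera(n); cv2.imwrite(f"pics/{n}0.png",c["frame"]); np.save(n+"0.npy",cloud(c)); print(n,np.round(c["extrinsics"],3).tolist(),c["camera_matrix"][0])
print(get_state())
E
```

```text
scene [[-0.87, -0.378, 0.317, 1.042], [0.493, -0.669, 0.555, 0.763], [0.002, 0.639, 0.769, 1.123], [0.0, 0.0, 0.0, 1.0]] [473.62571519   0.         321.3684652 ]
top [[-0.011, 0.989, -0.145, 0.401], [-1.0, -0.013, -0.01, -0.017], [-0.011, 0.145, 0.989, 1.404], [0.0, 0.0, 0.0, 1.0]] [375.62384083   0.         312.66327652]
{'time': 0.1, 'qpos': array([ 1.12098253e+00,  2.87103922e-01,  1.57800604e+00,  1.01301137e-05,
        1.27857638e+00, -1.49995477e-01]), 'dq': array([-0.00025907, -0.00199034, -0.0018371 , -0.00072363,  0.00013172,
       -0.0011693 ]), 'joint_efforts': array([ 2.76183027e-05, -4.07294762e+01, -2.93699723e+01, -1.47505698e-04,
        3.42547166e-03,  2.56095412e-07]), 'eef_pos': array([0.1990949 , 0.64442066, 0.25508083]), 'tcp_rot': array([ 1.49349679e-01,  9.88783888e-01, -9.98683686e-04, -3.13900062e-04]), 'contact_force': array([ 0.00837494,  0.60379894, -0.92325244]), 'wrist_torque': array([-0.01434247, -0.02007379,  0.01757264]), 'finger_force': 0.0, 'opening': 0.9980065273181219}
```

View pics/scene0.png

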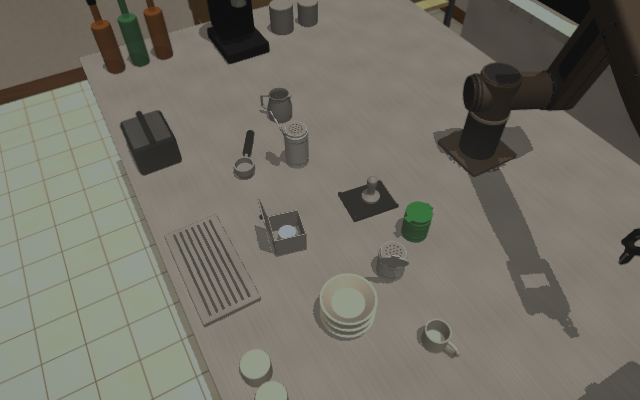

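View pics/top0.png

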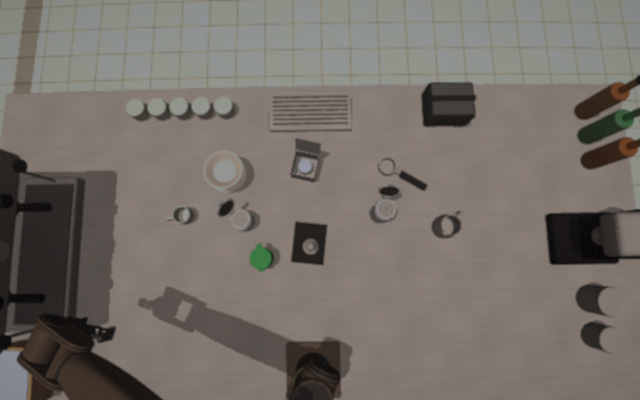

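In the scene view, the tall shaker is at (295,145), the squat one at (391,260), and a green look-alike at (417,222). The top view shows them at (386,209), (242,219) and (261,258). The aluminium squat one at (242,219) fits; the green one is excluded by colour. I'll confirm with crops and measure.

Run:
```python
from h import *
s=cv2.imread("pics/scene0.png");t=cv2.imread("pics/top0.png")
f=lambda im,u,v:cv2.resize(im[v-35:v+35,u-45:u+45],(390,300),interpolation=cv2.INTER_CUBIC)
cv2.imwrite("pics/crop1.png",np.vstack([np.hstack([f(s,285,135),f(s,391,255)]),np.hstack([f(t,386,205),f(t,238,215)])]))
for n in("top","scene"):
    W=np.load(n+"0.npy")
    for nm,(cu,cv),H in(("tall",(386,205) if n=="top" else(285,135),.14),("squat",(238,215)if n=="top" else (391,255),.09)):
        R=W[cv-30:cv+30,cu-30:cu+30].reshape(-1,3); 
        r=R[abs(R[:,2]-H)<.006]; l=R[(R[:,2]>H+.012)&(R[:,2]<H+.12)]
        print(n,nm,"rim",len(r),r.mean(0),r.min(0),r.max(0))
        if len(l)>5:
            m=l.mean(0);print("  lid",len(l),m,l.min(0),l.max(0),np.linalg.svd(l-m)[2][2])
```

```text
top tall rim 342 [ 0.55817154 -0.25079189  0.14026979] [ 0.52130417 -0.2838915   0.13423142] [ 0.6000297  -0.21548943  0.14597999]
  lid 235 [ 0.61372771 -0.25602039  0.18802202] [ 0.59978157 -0.29375483  0.15204653] [ 0.6310935  -0.21986687  0.23202361] [-0.93572961  0.0864649   0.34195602]
top squat rim 330 [0.53416456 0.25461704 0.09074451] [0.44329979 0.18440363 0.08423339] [0.65446465 0.33372355 0.09598909]
  lid 252 [0.57378842 0.29899832 0.13662   ] [0.53868837 0.27114164 0.1020469 ] [0.65261926 0.35475418 0.18270103] [ 0.02248042 -0.9813126   0.1911026 ]
scene tall rim 275 [ 0.55917759 -0.24986472  0.13798526] [ 0.522842   -0.28662876  0.13403071] [ 0.59882861 -0.2147816   0.14470314]
  lid 52 [ 0.62214276 -0.23915372  0.19869   ] [ 0.60834328 -0.27779002  0.15793845] [ 0.63083422 -0.21926853  0.2262816 ] [-0.94476231  0.07233205  0.31967523]
scene squat rim 353 [0.5345041  0.24862195 0.08915185] [0.49980024 0.21752465 0.08403061] [0.65925844 0.30064742 0.09558543]
  lid 251 [0.57375988 0.29849594 0.13850398] [0.54152555 0.27164715 0.10234614] [0.65062642 0.32165757 0.17704219] [-0.48519876 -0.8428981   0.23260472]
```

View pics/crop1.png

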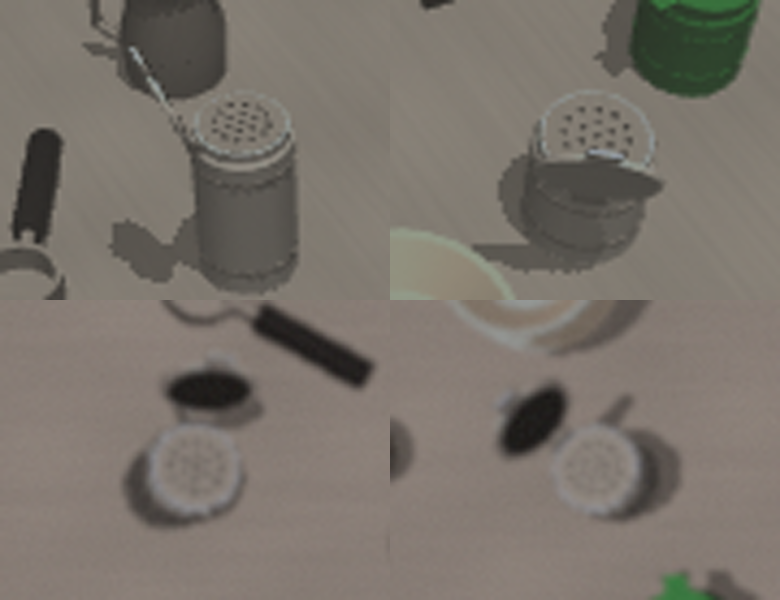

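Crops: the tall aluminium shaker has its lid leaning back from the rim, with the hinge on the +x side (bottom-left, lid at (208,390) above the rim at (195,468)). The squat aluminium one has its lid towards +x+y ((535,420) vs (595,470)). The green look-alike is separate. Next I'll work out the geometry.

Run:
```python
from h import *
print("overhang",ctrl.finger_overhang,[a for a in dir(ctrl) if a[0]!='_'])
for nm,c,H in(("tall",(.559,-.25),.14),("squat",(.525,.245),.09)):
    A=np.vstack([np.load(n+"0.npy").reshape(-1,3) for n in("top","scene")]); A=A[~np.isnan(A[:,0])]
    c=np.array(c)
    for _ in range(3):
        r=A[(abs(A[:,2]-H)<.005)&(np.hypot(*(A[:,:2]-c).T)<.043)]
        (x,y),R=cv2.minEnclosingCircle(r[:,:2].astype(np.float32)); c=.5*np.array([x,y])+.5*r[:,:2].mean(0)
    l=A[(A[:,2]>H+.015)&(A[:,2]<H+.1)&(np.hypot(*(A[:,:2]-c).T)<.088)]
    m=l.mean(0)
    for _ in range(4):
        n=np.linalg.svd(l-m,full_matrices=False)[2][2]; d=(l-m)@n; l=l[abs(d)<max(.004,2*d.std())]; m=l.mean(0)
    n*=np.sign(n[2]); u=-n[:2]/np.hypot(*n[:2]); h=c+.041*u
    off=(m[:2]-c); 
    print(nm,"c",c.round(4),x,y,R,"u",u.round(3),np.degrees(np.arctan2(u[1],u[0])),"dir by mean",np.degrees(np.arctan2(off[1],off[0])),"lid",1.5708+np.arcsin(n[2]),"hinge",h.round(4),"topz",l[:,2].max(),"maxu",((l[:,:2]-h)@u).max(),"lat",((l[:,:2]-h)@[-u[1],u[0]]).min(),((l[:,:2]-h)@[-u[1],u[0]]).max(),len(l))
```

```text
overhang 0.025 ['Unreachable', 'finger_overhang']
tall c [ 0.5599 -0.2508] 0.5612679123878479 -0.25088751316070557 0.03933577612042427 u [ 0.994 -0.109] -6.228952287676993 dir by mean -2.5218969051728943 lid 1.9315447864642503 hinge [ 0.6007 -0.2553] topz 0.23202360503755326 maxu 0.030666857194194944 lat -0.037341094896880624 0.03723046104552573 266
squat c [0.5321 0.2531] 0.5332220792770386 0.25631386041641235 0.03952803462743759 u [0.632 0.775] 50.80040111404641 dir by mean 49.64368575999886 lid 1.8764037706014622 hinge [0.558  0.2848] topz 0.1827010327214904 maxu 0.03248937844227122 lat -0.03812381042278284 0.03723072881485899 454
```

Call:
jog_arm --increments '[{"dx": 0.83, "dy": -0.64, "az": -0.245, "gripper": -1}, {"dx": 0.83, "dy": -0.64, "az": -0.245, "gripper": -1}, {"dx": 0.83, "dy": -0.64, "az": -0.245, "gripper": -1}, {"dx": 0.83, "dy": -0.64, "az": -0.245, "gripper": -1}]'

```text
$.increments[0]: bad value
```

Call:
jog_arm --increments '[{"dx": 0.83, "dy": -0.64, "gripper": -1}, {"dx": 0.83, "dy": -0.64, "gripper": -1}, {"dx": 0.83, "dy": -0.64, "gripper": -1}, {"dx": 0.83, "dy": -0.64, "gripper": -1}]'

```text
$.increments[0]: bad value
```

Call:
jog_arm --increments '[{"dx": 0.83, "dy": -0.64, "gripper": -1}, {"dx": 0.83, "dy": -0.64, "gripper": -1}, {"dx": 0.83, "dy": -0.64, "gripper": -1}, {"dx": 0.83, "dy": -0.64, "gripper": -1}]'

```text
$.increments[0]: bad value
```

Call:
jog_arm --increments '[{"dx": 0.83, "dy": -0.64, "gripper": -1}, {"dx": 0.83, "dy": -0.64, "gripper": -1}, {"dx": 0.83, "dy": -0.64, "gripper": -1}, {"dx": 0.83, "dy": -0.64, "gripper": -1}, {"dx": 0.83, "dy": -0.64, "gripper": -1}]'

```text
$.increments[0]: bad value
```

Call:
jog_arm --increments '[{"dx": 0.83, "dy": -0.64, "dz": 0, "ax": 0, "ay": 0, "az": -0.245, "gripper": -1}, {"dx": 0.83, "dy": -0.64, "dz": 0, "ax": 0, "ay": 0, "az": -0.245, "gripper": -1}, {"dx": 0.83, "dy": -0.64, "dz": 0, "ax": 0, "ay": 0, "az": -0.245, "gripper": -1}, {"dx": 0.83, "dy": -0.64, "dz": 0, "ax": 0, "ay": 0, "az": -0.245, "gripper": -1}]'

```text
time: 0.5
eef_pos: [0.3015, 0.5659, 0.2557]
tcp_rot: [0.338, 0.941, -0.001, 0.0]
contact_force: [-0.0, -0.3, 1.2]
opening: 0.33
finger_force: 0.0
```

Call:
jog_arm --increments '[{"dx": 0.83, "dy": -0.64, "dz": 0, "ax": 0, "ay": 0, "az": 0, "gripper": -1}, {"dx": 0.83, "dy": -0.64, "dz": 0, "ax": 0, "ay": 0, "az": 0, "gripper": -1}, {"dx": 0.83, "dy": -0.64, "dz": 0, "ax": 0, "ay": 0, "az": 0, "gripper": -1}]'

```text
time: 0.8
eef_pos: [0.4, 0.4899, 0.2559]
tcp_rot: [0.336, 0.942, -0.0, 0.0]
contact_force: [-0.8, 0.4, 0.4]
opening: 0.002
finger_force: 0.0
```

Call:
jog_arm --increments '[{"dx": 0.83, "dy": -0.64, "dz": 0, "ax": 0, "ay": 0, "az": 0, "gripper": -1}, {"dx": 0.83, "dy": -0.64, "dz": 0, "ax": 0, "ay": 0, "az": 0, "gripper": -1}, {"dx": 0.83, "dy": -0.64, "dz": 0, "ax": 0, "ay": 0, "az": 0, "gripper": -1}]'

```text
time: 1.1
eef_pos: [0.5, 0.4129, 0.2559]
tcp_rot: [0.336, 0.942, -0.0, 0.0]
contact_force: [0.2, 0.4, -0.2]
opening: 0.0
finger_force: 0.0
```

Call:
jog_arm --increments '[{"dx": 0.83, "dy": -0.64, "dz": 0, "ax": 0, "ay": 0, "az": 0, "gripper": -1}, {"dx": 0.83, "dy": -0.64, "dz": 0, "ax": 0, "ay": 0, "az": 0, "gripper": -1}, {"dx": 0.83, "dy": -0.64, "dz": 0, "ax": 0, "ay": 0, "az": 0, "gripper": -1}, {"dx": 0.83, "dy": -0.64, "dz": 0, "ax": 0, "ay": 0, "az": 0, "gripper": -1}, {"dx": 0.83, "dy": -0.64, "dz": 0, "ax": 0, "ay": 0, "az": 0, "gripper": -1}]'

```text
time: 1.6
eef_pos: [0.5973, 0.3382, 0.2555]
tcp_rot: [0.336, 0.942, -0.0, -0.001]
contact_force: [-0.6, 0.4, -0.3]
opening: -0.002
finger_force: 0.0
```

Call:
jog_arm --increments '[{"dx": 0, "dy": 0, "dz": -0.35, "ax": 0, "ay": 0, "az": 0, "gripper": -1}, {"dx": 0, "dy": 0, "dz": -0.7, "ax": 0, "ay": 0, "az": 0, "gripper": -1}, {"dx": 0, "dy": 0, "dz": -0.7, "ax": 0, "ay": 0, "az": 0, "gripper": -1}]'

```text
time: 1.9
eef_pos: [0.5919, 0.3378, 0.1642]
tcp_rot: [0.334, 0.942, -0.005, -0.006]
contact_force: [-0.3, -1.2, -2.2]
opening: 0.001
finger_force: 0.0
```

Run:
```python
from h import *
c=imaging.read_camera("scene"); f=c["frame"]; cv2.imwrite("pics/s1.png",cv2.resize(f[180:330,300:500],(800,600),interpolation=cv2.INTER_CUBIC))
```

```text
(no output)
```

View pics/s1.png

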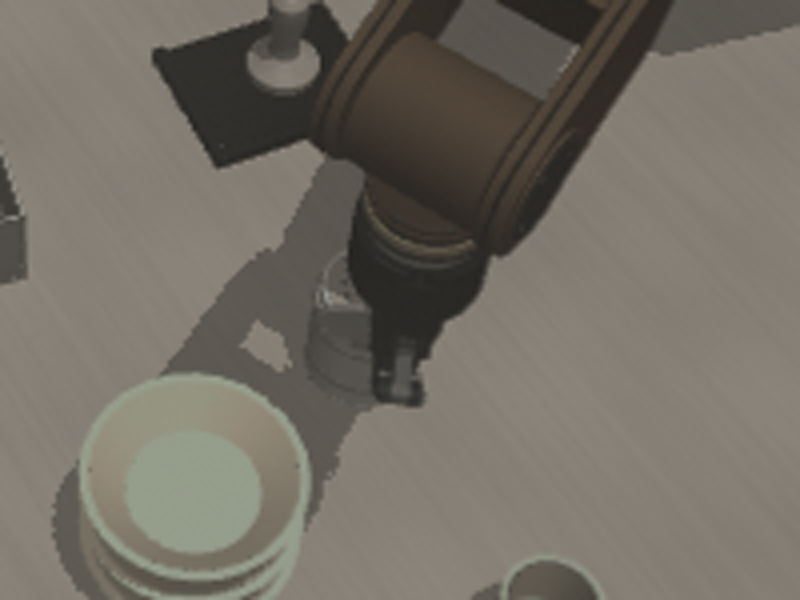

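The picture shows the shut fingers hanging behind the squat lid, tip at about (400,390), clear of the dishes. Pushing slowly now.

Call:
jog_arm --increments '[{"dx": -0.05, "dy": -0.06, "dz": 0, "ax": 0, "ay": 0, "az": 0, "gripper": -1}, {"dx": -0.09, "dy": -0.11, "dz": 0, "ax": 0, "ay": 0, "az": 0, "gripper": -1}, {"dx": -0.13, "dy": -0.16, "dz": 0, "ax": 0, "ay": 0, "az": 0, "gripper": -1}, {"dx": -0.17, "dy": -0.21, "dz": 0, "ax": 0, "ay": 0, "az": 0, "gripper": -1}, {"dx": -0.21, "dy": -0.255, "dz": 0, "ax": 0, "ay": 0, "az": 0, "gripper": -1}, {"dx": -0.245, "dy": -0.3, "dz": 0, "ax": 0, "ay": 0, "az": 0, "gripper": -1}, {"dx": -0.277, "dy": -0.339, "dz": 0, "ax": 0, "ay": 0, "az": 0, "gripper": -1}, {"dx": -0.277, "dy": -0.339, "dz": 0, "ax": 0, "ay": 0, "az": 0, "gripper": -1}]'

```text
time: 2.75
eef_pos: [0.564, 0.2964, 0.1722]
tcp_rot: [0.336, 0.942, -0.0, -0.0]
contact_force: [-0.2, -0.7, -0.1]
opening: -0.004
finger_force: 0.0
```

Call:
jog_arm --increments '[{"dx": -0.066, "dy": -0.081, "dz": -0.02, "ax": 0, "ay": 0, "az": 0, "gripper": -1}, {"dx": -0.1, "dy": -0.12, "dz": -0.04, "ax": 0, "ay": 0, "az": 0, "gripper": -1}, {"dx": -0.132, "dy": -0.161, "dz": -0.063, "ax": 0, "ay": 0, "az": 0, "gripper": -1}, {"dx": -0.165, "dy": -0.2, "dz": -0.095, "ax": 0, "ay": 0, "az": 0, "gripper": -1}, {"dx": -0.195, "dy": -0.239, "dz": -0.13, "ax": 0, "ay": 0, "az": 0, "gripper": -1}, {"dx": -0.237, "dy": -0.291, "dz": -0.21, "ax": 0, "ay": 0, "az": 0, "gripper": -1}, {"dx": -0.274, "dy": -0.336, "dz": -0.3, "ax": 0, "ay": 0, "az": 0, "gripper": -1}, {"dx": -0.29, "dy": -0.355, "dz": -0.35, "ax": 0, "ay": 0, "az": 0, "gripper": -1}, {"dx": -0.29, "dy": -0.355, "dz": -0.35, "ax": 0, "ay": 0, "az": 0, "gripper": -1}]'

```text
time: 3.65
eef_pos: [0.5283, 0.2537, 0.1283]
tcp_rot: [0.336, 0.942, -0.001, -0.002]
contact_force: [0.2, -0.1, -0.1]
opening: -0.002
finger_force: 0.0
```

Call:
jog_arm --increments '[{"dx": 0, "dy": 0, "dz": -0.03, "ax": 0, "ay": 0, "az": 0, "gripper": -1}, {"dx": 0, "dy": 0, "dz": -0.06, "ax": 0, "ay": 0, "az": 0, "gripper": -1}, {"dx": 0, "dy": 0, "dz": -0.075, "ax": 0, "ay": 0, "az": 0, "gripper": -1}, {"dx": 0, "dy": 0, "dz": -0.075, "ax": 0, "ay": 0, "az": 0, "gripper": -1}, {"dx": 0, "dy": 0, "dz": -0.075, "ax": 0, "ay": 0, "az": 0, "gripper": -1}]'

```text
time: 4.15
eef_pos: [0.53, 0.2546, 0.1216]
tcp_rot: [0.336, 0.942, 0.0, 0.0]
contact_force: [-0.2, 0.5, 1.3]
opening: -0.004
finger_force: 0.4
```

Call:
jog_arm --increments '[{"dx": 0, "dy": 0, "dz": -0.005, "ax": 0, "ay": 0, "az": 0, "gripper": -1}, {"dx": 0, "dy": 0, "dz": -0.01, "ax": 0, "ay": 0, "az": 0, "gripper": -1}, {"dx": 0, "dy": 0, "dz": -0.01, "ax": 0, "ay": 0, "az": 0, "gripper": -1}]'

```text
time: 4.45
eef_pos: [0.53, 0.2546, 0.1215]
tcp_rot: [0.336, 0.942, 0.0, 0.0]
contact_force: [-2.8, -0.5, 6.3]
opening: -0.002
finger_force: 3.0
```

Call:
jog_arm --increments '[{"dx": 0, "dy": 0, "dz": -0.01, "ax": 0, "ay": 0, "az": 0, "gripper": -1}, {"dx": 0, "dy": 0, "dz": -0.02, "ax": 0, "ay": 0, "az": 0, "gripper": -1}, {"dx": 0, "dy": 0, "dz": -0.02, "ax": 0, "ay": 0, "az": 0, "gripper": -1}]'

```text
time: 4.75
eef_pos: [0.5305, 0.2548, 0.1214]
tcp_rot: [0.335, 0.942, 0.0, 0.0]
contact_force: [-5.2, -2.2, 14.6]
opening: -0.002
finger_force: 7.5
```

Call:
jog_arm --increments '[{"dx": 0, "dy": 0, "dz": 0.2, "ax": 0, "ay": 0, "az": 0, "gripper": -1}, {"dx": 0, "dy": 0, "dz": 0.6, "ax": 0, "ay": 0, "az": 0, "gripper": -1}, {"dx": 0, "dy": 0, "dz": 1, "ax": 0, "ay": 0, "az": 0, "gripper": -1}, {"dx": 0, "dy": 0, "dz": 1, "ax": 0, "ay": 0, "az": 0, "gripper": -1}, {"dx": 0, "dy": 0, "dz": 1, "ax": 0, "ay": 0, "az": 0, "gripper": -1}]'

```text
time: 5.25
eef_pos: [0.5304, 0.2546, 0.2395]
tcp_rot: [0.336, 0.942, 0.001, 0.002]
contact_force: [-0.1, 0.2, -0.2]
opening: 0.0
finger_force: 0.0
```

Call:
jog_arm --increments '[{"dx": 0.23, "dy": -0.858, "dz": 0.36, "ax": 0, "ay": 0, "az": 0.39, "gripper": -1}, {"dx": 0.23, "dy": -0.858, "dz": 0.36, "ax": 0, "ay": 0, "az": 0.39, "gripper": -1}, {"dx": 0.23, "dy": -0.858, "dz": 0.36, "ax": 0, "ay": 0, "az": 0.39, "gripper": -1}, {"dx": 0.23, "dy": -0.858, "dz": 0.36, "ax": 0, "ay": 0, "az": 0.39, "gripper": -1}, {"dx": 0.23, "dy": -0.858, "dz": 0.36, "ax": 0, "ay": 0, "az": 0.39, "gripper": -1}, {"dx": 0.23, "dy": -0.858, "dz": 0.36, "ax": 0, "ay": 0, "az": 0.39, "gripper": -1}]'

```text
time: 5.85
eef_pos: [0.5564, 0.1515, 0.2787]
tcp_rot: [0.037, 0.999, -0.0, -0.002]
contact_force: [0.2, 0.3, 0.0]
opening: 0.0
finger_force: 0.0
```

Call:
jog_arm --increments '[{"dx": 0.23, "dy": -0.858, "dz": 0, "ax": 0, "ay": 0, "az": 0, "gripper": -1}, {"dx": 0.23, "dy": -0.858, "dz": 0, "ax": 0, "ay": 0, "az": 0, "gripper": -1}, {"dx": 0.23, "dy": -0.858, "dz": 0, "ax": 0, "ay": 0, "az": 0, "gripper": -1}]'

```text
time: 6.15
eef_pos: [0.5853, 0.0451, 0.2795]
tcp_rot: [0.039, 0.999, -0.001, -0.001]
contact_force: [-0.8, 0.4, -0.1]
opening: 0.003
finger_force: 0.0
```

Call:
jog_arm --increments '[{"dx": 0.23, "dy": -0.858, "dz": 0, "ax": 0, "ay": 0, "az": 0, "gripper": -1}, {"dx": 0.23, "dy": -0.858, "dz": 0, "ax": 0, "ay": 0, "az": 0, "gripper": -1}, {"dx": 0.23, "dy": -0.858, "dz": 0, "ax": 0, "ay": 0, "az": 0, "gripper": -1}]'

```text
time: 6.45
eef_pos: [0.6129, -0.0579, 0.2796]
tcp_rot: [0.039, 0.999, -0.001, -0.001]
contact_force: [0.3, 0.6, 0.5]
opening: 0.001
finger_force: 0.0
```

Call:
jog_arm --increments '[{"dx": 0.23, "dy": -0.858, "dz": 0, "ax": 0, "ay": 0, "az": 0, "gripper": -1}, {"dx": 0.23, "dy": -0.858, "dz": 0, "ax": 0, "ay": 0, "az": 0, "gripper": -1}, {"dx": 0.23, "dy": -0.858, "dz": 0, "ax": 0, "ay": 0, "az": 0, "gripper": -1}]'

```text
time: 6.75
eef_pos: [0.6404, -0.1606, 0.2795]
tcp_rot: [0.039, 0.999, -0.0, -0.001]
contact_force: [0.0, 1.0, -0.4]
opening: 0.001
finger_force: 0.0
```

Call:
jog_arm --increments '[{"dx": 0.23, "dy": -0.858, "dz": 0, "ax": 0, "ay": 0, "az": 0, "gripper": -1}, {"dx": 0.23, "dy": -0.858, "dz": 0, "ax": 0, "ay": 0, "az": 0, "gripper": -1}, {"dx": 0.23, "dy": -0.858, "dz": 0, "ax": 0, "ay": 0, "az": 0, "gripper": -1}, {"dx": 0.23, "dy": -0.858, "dz": 0, "ax": 0, "ay": 0, "az": 0, "gripper": -1}, {"dx": 0.23, "dy": -0.858, "dz": 0, "ax": 0, "ay": 0, "az": 0, "gripper": -1}]'

```text
time: 7.25
eef_pos: [0.6676, -0.2582, 0.2802]
tcp_rot: [0.036, 0.999, 0.001, -0.001]
contact_force: [0.1, -0.1, -0.6]
opening: -0.002
finger_force: 0.0
```

Run:
```python
from h import *
c=imaging.read_camera("scene"); f=c["frame"]; cv2.imwrite("pics/s2.png",cv2.resize(f[60:330,210:500],(800,600),interpolation=cv2.INTER_CUBIC))
W=cloud(c).reshape(-1,3);W=W[~np.isnan(W[:,0])]
r=W[(np.hypot(W[:,0]-.532,W[:,1]-.253)<.055)&(W[:,2]>.08)]
print(r.mean(0),np.percentile(r[:,2],[5,25,50,75,95,100]),r.min(0),r.max(0))
print(get_state()["eef_pos"])
```

```text
[0.53494816 0.25341701 0.09401424] [0.08713513 0.09304477 0.09442495 0.09592937 0.09816799 0.10102545] [0.49630757 0.20848648 0.08004251] [0.57208168 0.2909884  0.10102545]
[ 0.66768688 -0.25797426  0.28056777]
```

View pics/s2.png

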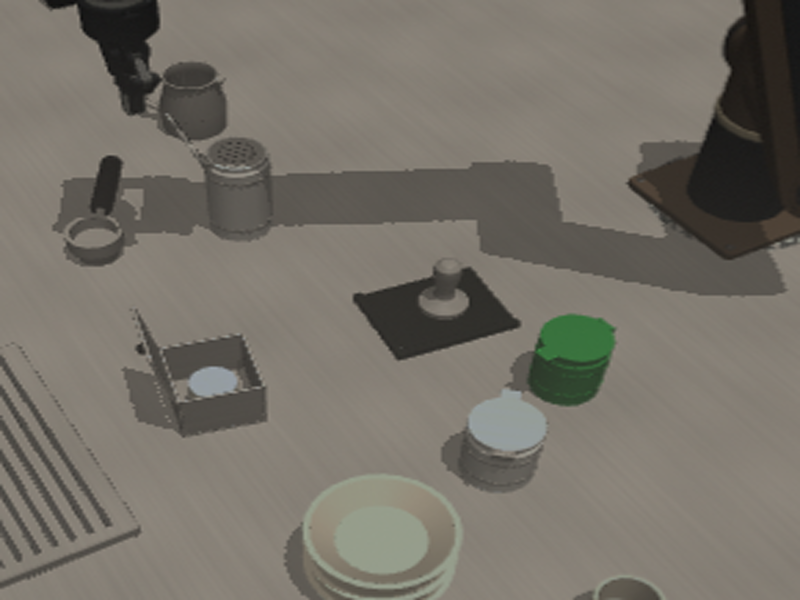

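The squat lid is shut (505,425) with the shaker standing in place, and the tin lid is still open. The fingers are now behind the tall lid at (135,100). Descending, then pushing.

Call:
jog_arm --increments '[{"dx": 0, "dy": 0, "dz": -0.16, "ax": 0, "ay": 0, "az": 0, "gripper": -1}, {"dx": 0, "dy": 0, "dz": -0.32, "ax": 0, "ay": 0, "az": 0, "gripper": -1}, {"dx": 0, "dy": 0, "dz": -0.44, "ax": 0, "ay": 0, "az": 0, "gripper": -1}, {"dx": 0, "dy": 0, "dz": -0.49, "ax": 0, "ay": 0, "az": 0, "gripper": -1}, {"dx": 0, "dy": 0, "dz": -0.49, "ax": 0, "ay": 0, "az": 0, "gripper": -1}]'

```text
time: 7.8
eef_pos: [0.6673, -0.2592, 0.2209]
tcp_rot: [0.036, 0.999, 0.001, -0.001]
contact_force: [0.4, -0.4, 0.1]
opening: 0.0
finger_force: 0.0
```

Call:
jog_arm --increments '[{"dx": -0.07, "dy": 0.005, "dz": 0, "ax": 0, "ay": 0, "az": 0, "gripper": -1}, {"dx": -0.14, "dy": 0.01, "dz": 0, "ax": 0, "ay": 0, "az": 0, "gripper": -1}, {"dx": -0.2, "dy": 0.015, "dz": 0, "ax": 0, "ay": 0, "az": 0, "gripper": -1}, {"dx": -0.26, "dy": 0.02, "dz": 0, "ax": 0, "ay": 0, "az": 0, "gripper": -1}, {"dx": -0.32, "dy": 0.025, "dz": 0, "ax": 0, "ay": 0, "az": 0, "gripper": -1}, {"dx": -0.38, "dy": 0.03, "dz": 0, "ax": 0, "ay": 0, "az": 0, "gripper": -1}, {"dx": -0.43, "dy": 0.035, "dz": 0, "ax": 0, "ay": 0, "az": 0, "gripper": -1}, {"dx": -0.47, "dy": 0.04, "dz": 0, "ax": 0, "ay": 0, "az": 0, "gripper": -1}, {"dx": -0.47, "dy": 0.04, "dz": 0, "ax": 0, "ay": 0, "az": 0, "gripper": -1}]'

```text
time: 8.7
eef_pos: [0.6107, -0.2555, 0.2221]
tcp_rot: [0.036, 0.999, 0.0, -0.0]
contact_force: [-0.1, -0.4, 0.7]
opening: 0.002
finger_force: 0.0
```

Call:
jog_arm --increments '[{"dx": -0.104, "dy": 0.008, "dz": -0.02, "ax": 0, "ay": 0, "az": 0, "gripper": -1}, {"dx": -0.155, "dy": 0.012, "dz": -0.04, "ax": 0, "ay": 0, "az": 0, "gripper": -1}, {"dx": -0.207, "dy": 0.016, "dz": -0.063, "ax": 0, "ay": 0, "az": 0, "gripper": -1}, {"dx": -0.26, "dy": 0.02, "dz": -0.095, "ax": 0, "ay": 0, "az": 0, "gripper": -1}, {"dx": -0.31, "dy": 0.025, "dz": -0.13, "ax": 0, "ay": 0, "az": 0, "gripper": -1}, {"dx": -0.375, "dy": 0.03, "dz": -0.21, "ax": 0, "ay": 0, "az": 0, "gripper": -1}, {"dx": -0.43, "dy": 0.035, "dz": -0.3, "ax": 0, "ay": 0, "az": 0, "gripper": -1}, {"dx": -0.46, "dy": 0.035, "dz": -0.34, "ax": 0, "ay": 0, "az": 0, "gripper": -1}, {"dx": -0.46, "dy": 0.035, "dz": -0.35, "ax": 0, "ay": 0, "az": 0, "gripper": -1}]'

```text
time: 9.6
eef_pos: [0.5549, -0.251, 0.1784]
tcp_rot: [0.036, 0.999, 0.001, -0.001]
contact_force: [-0.7, 0.4, 0.7]
opening: 0.001
finger_force: 0.0
```

Call:
jog_arm --increments '[{"dx": 0, "dy": 0, "dz": -0.03, "ax": 0, "ay": 0, "az": 0, "gripper": -1}, {"dx": 0, "dy": 0, "dz": -0.05, "ax": 0, "ay": 0, "az": 0, "gripper": -1}, {"dx": 0, "dy": 0, "dz": -0.065, "ax": 0, "ay": 0, "az": 0, "gripper": -1}, {"dx": 0, "dy": 0, "dz": -0.065, "ax": 0, "ay": 0, "az": 0, "gripper": -1}, {"dx": 0, "dy": 0, "dz": -0.065, "ax": 0, "ay": 0, "az": 0, "gripper": -1}]'

```text
time: 10.1
eef_pos: [0.5562, -0.2514, 0.1724]
tcp_rot: [0.036, 0.999, -0.0, 0.0]
contact_force: [-0.6, 0.2, -0.4]
opening: 0.006
finger_force: 0.0
```

Call:
jog_arm --increments '[{"dx": 0, "dy": 0, "dz": -0.005, "ax": 0, "ay": 0, "az": 0, "gripper": -1}, {"dx": 0, "dy": 0, "dz": -0.015, "ax": 0, "ay": 0, "az": 0, "gripper": -1}, {"dx": 0, "dy": 0, "dz": -0.015, "ax": 0, "ay": 0, "az": 0, "gripper": -1}]'

```text
time: 10.4
eef_pos: [0.5563, -0.2515, 0.1715]
tcp_rot: [0.036, 0.999, -0.0, 0.0]
contact_force: [-0.7, -0.2, 4.1]
opening: 0.001
finger_force: 2.1
```

Call:
jog_arm --increments '[{"dx": 0, "dy": 0, "dz": -0.01, "ax": 0, "ay": 0, "az": 0, "gripper": -1}, {"dx": 0, "dy": 0, "dz": -0.02, "ax": 0, "ay": 0, "az": 0, "gripper": -1}, {"dx": 0, "dy": 0, "dz": -0.02, "ax": 0, "ay": 0, "az": 0, "gripper": -1}]'

```text
time: 10.7
eef_pos: [0.5571, -0.252, 0.1715]
tcp_rot: [0.036, 0.999, -0.001, 0.001]
contact_force: [-3.4, 2.0, 11.6]
opening: 0.0
finger_force: 5.7
```

Same contact height as on the squat shaker (+50 mm), so it is shut. Lifting off and checking.

Call:
jog_arm --increments '[{"dx": 0, "dy": 0, "dz": 0.2, "ax": 0, "ay": 0, "az": 0, "gripper": -1}, {"dx": 0, "dy": 0, "dz": 0.6, "ax": 0, "ay": 0, "az": 0, "gripper": -1}, {"dx": 0, "dy": 0, "dz": 1, "ax": 0, "ay": 0, "az": 0, "gripper": -1}, {"dx": -0.4, "dy": 0.8, "dz": 1, "ax": 0, "ay": 0, "az": 0, "gripper": -1}, {"dx": -0.4, "dy": 0.8, "dz": 1, "ax": 0, "ay": 0, "az": 0, "gripper": -1}, {"dx": -0.4, "dy": 0.8, "dz": 1, "ax": 0, "ay": 0, "az": 0, "gripper": -1}, {"dx": -0.4, "dy": 0.8, "dz": 1, "ax": 0, "ay": 0, "az": 0, "gripper": -1}]'

```text
time: 11.4
eef_pos: [0.5076, -0.1542, 0.288]
tcp_rot: [0.035, 0.999, -0.0, 0.0]
contact_force: [-0.1, -0.2, 0.6]
opening: -0.001
finger_force: 0.0
```

Run:
```python
from h import *
c=imaging.read_camera("scene"); f=c["frame"]; cv2.imwrite("pics/s3.png",cv2.resize(f[60:330,210:500],(800,600),interpolation=cv2.INTER_CUBIC))
W=cloud(imaging.read_camera("top")).reshape(-1,3);W=W[~np.isnan(W[:,0])]
for x,y,h in((.532,.253,.08),(.559,-.25,.13)):
    r=W[(np.hypot(W[:,0]-x,W[:,1]-y)<.05)&(W[:,2]>h)&(W[:,2]<h+.06)]
    print(r.mean(0),np.percentile(r[:,2],[5,25,50,75,95,100]),r.min(0),r.max(0), len(r))
    A=np.c_[r[:,:2],np.ones(len(r))];print("slope",np.linalg.lstsq(A,r[:,2],rcond=None)[0][:2])
print(get_state()["eef_pos"])
```

```text
[0.53164776 0.25206639 0.09636729] [0.09177231 0.09469513 0.09642122 0.09829137 0.10085931 0.10441572] [0.49574612 0.21207988 0.08045107] [0.57059268 0.29145231 0.10441572] 400
slope [ 0.00439619 -0.00453531]
[ 0.58936903 -0.26254702  0.14523742] [0.14080197 0.14331625 0.14555353 0.14723167 0.14973037 0.1512877 ] [ 0.57415231 -0.28321325  0.13724034] [ 0.59979814 -0.24332746  0.1512877 ] 38
slope [-0.33073103  0.11599408]
[ 0.50851938 -0.15602461  0.28819256]
```

View pics/s3.png

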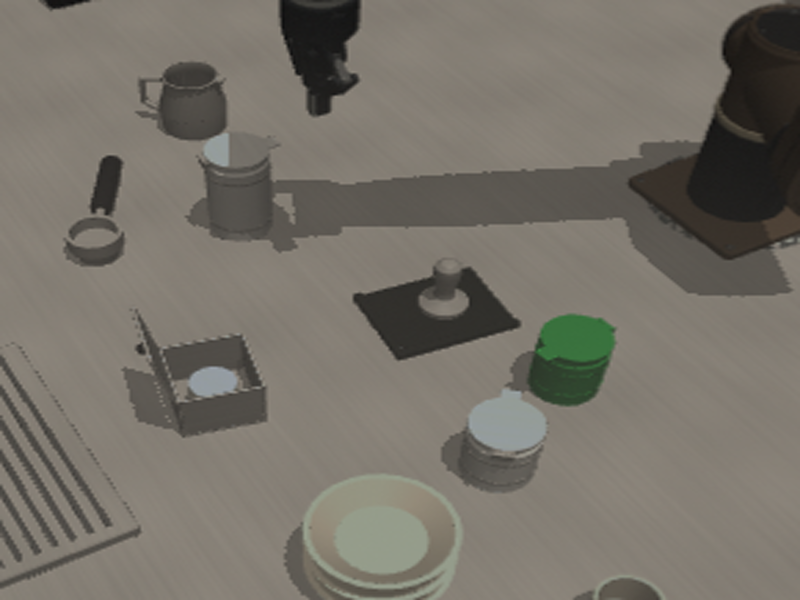

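Both lids lie flat, the tall one at (237,150) and the squat one at (507,425). Both shakers are standing, the tin lid is still open, and nothing else has moved.

```bash
python3 -c "
from plant import job
print(job.sign_off())"
```

```text
the job is handed in; nothing more can be done
None
```

I pushed both aluminium shakers' lids fully shut and handed the job in at about 11.5 s of the 48 s; the final picture shows both shakers standing in place, the tin lid open and the rest undisturbed.

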